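Click the lunch box lid shut all round

TASK

Close the lunch box on the desk properly: press down, with the fingertips, every section of its lid rim that still stands up, going round until all four sections have clicked down flush. Nothing is to be picked up: the box stays standing flat where it is, and the mug, the rubber stamp and the red stapler beside it are left alone.

Things in the scene. Friction and masses are not known exactly. Their poses are not given: they have to be found in the camera images.
- lunch_box: Loose lunch box, about 0.9 kg: off-white body 130 mm (its x) by 180 mm (its y); teal lid 140 x 190 mm, top 60 mm above the desk when shut. Origin: centre of underside, z up; at yaw 0 its x points away from the robot, y to the left. Sunk middle panel (57 mm high) and four lid corners (60 mm) are fixed; between the corners are four lighter hinged rim sections, each with a pale mark to press.
- rim_far (a joint): Far rim section (box +x side), 132 x 28 x 4 mm, hinged at its inner edge, 42 mm from the box centre. 0 rad: up, outer edge 8 mm above flush; 0.30: shut, flush. Snap: pushed at the pale mark it resists with 4 to 7 N and springs back if let go before 0.15; past 0.15 it snaps shut by itself and stays. May start up or shut.
- rim_near (a joint): Near rim section (box -x side), the same size, joint values and snap as the far one. Starts up.
- rim_left (a joint): Left rim section (box +y side), 82 x 28 x 4 mm, hinged at its inner edge, 67 mm from the box centre; joint values and snap as the far one. Starts up.
- rim_right (a joint): Right rim section (box -y side), like the left one. Starts up.
- rim_far_press (a point): Point on the top face of the far section at its pale mark, 20 mm out from its hinge line and 8 mm inside its outer edge, right above the wall of the box. About 66 mm above the desk while the section stands up, 60 mm when shut. The point moves with the section.
- rim_near_press (a point): The same point on the near section.
- rim_left_press (a point): The same point on the left section.
- rim_right_press (a point): The same point on the right section.
- mug: Bystander: white mug, 85 mm wide, 118 mm with its handle, 91 mm tall, beside the left or the right end of the box. Origin at the centre of its underside.
- stamp_0: Bystander: rubber stamp with a dark red-brown turned handle, 27 x 45 x 67 mm, beside the other end of the box. Origin at the centre of its underside.
- stapler: Bystander: red stapler, 36 x 140 x 54 mm, behind the far side of the box. Origin at the centre of its underside.
There are look-alikes about, which are no part of the job. What is shaped like the lunch_box but pink is not meant.

How it is judged:
By the outcome, as a careful person would: the job done as asked, in the order asked, and still so for the second after the job is handed in, with the robot touching nothing.
It also fails if it takes over 42 s, if anything falls off the work surface, if the arm or the gripper's body presses on something with over 40 N, if the wrist force passes 120 N, or if a joint passes its speed limit or range.

ROBOT

A 7-joint arm with a two-finger parallel gripper is mounted at the origin on a cart in front of the work surface, level with it; the furniture and walls round the work are solid. World frame = base frame: x ahead of the robot, y to its left, z up, the work surface at z = 0. Lengths are in m, angles in rad, forces in N, time in s.
With the tool pointing down it reaches from about 0.4 to 0.875 m from the base axis. Payload 6.5 kg.
Tool frame: the origin (TCP) lies on the centre line of the jaws, within the pads' length; the fingertips stand 11 mm ahead of it and the grasp point (between the pads) lies 8 mm behind it; z points along the fingers, y is the line along which they close (so a half turn about z gives the same grasp; the last joint's range is limited). The gripper opens to 88 mm and grips with 3 to 60 N. Pads are 18 mm wide; open, the fingers measure 123 mm over their backs; the gripper's body (75 mm by 187 mm) begins 45 mm behind the grasp point.
Start: joints at [1.274, 0.536, -0.004, 1.538, 0.003, 1.067, -0.071], TCP at [0.149, -0.633, 0.25] pointing down, gripper open.
Joint ranges: [-2.7, 2.7], [-0.37, 2.16], [-1.27, 1.26], [0.24, 2.4], [-1.31, 4.45], [0.19, 1.91], [-2.76, 2.76]. Speed limits (rad/s): [2.39, 2.39, 3.14, 3.14, 3.14, 3.14, 3.14].

INTERFACE

Orientations are given as a unit quaternion [x, y, z, w].
In Python, from station import r, effector, kin, eyes, order, read_t, read_joints, read_qvel, read_joint_torque, read_tool_pos, read_tcp_rot, read_force, read_wrist_torque, read_opening, read_gripper_force gives the robot as it stands. The module is installed in compiled form; this text tells all that it offers. Calls block until the motion is done:
- r.goto(position, orientation): joint-space move of the TCP to a pose.
- r.servo_line(position, ori=None, vel=0.15): straight line of the TCP; ori=None keeps the orientation; vel is the mean speed in m/s.
- r.movej(angles): joint-space move.
- effector.gripper_to(opening, strength=None): finger opening in m; strength is the grip in N (None keeps the last); returns when the fingers have stopped.
- r.wait(seconds).
- kin.inverse_kinematics(position, orientation): joint angles nearest the present ones, or None.
- eyes.camera(name): name is "side" or "top" or "wrist"; returns a dict with "img" (384x512x3 uint8, blue, green, red), "camera_matrix" (3x3 intrinsics, pixels), "rvec" (rotation vector, rad) and "tvec" (3), from world to camera coordinates, as OpenCV has them; the wrist camera has in their place "hand_eye" (4x4, takes a point from camera to tool coordinates, whose origin is the TCP and whose axes are the flange's). Camera axes: x right, y down, z forward; pixel columns grow to the right and rows downward; lengths in m; the calibration is good to about 2 mm. The wrist camera is an equidistant fisheye: a pixel r from the principal point sees the ray r / f radians off the axis. A picture is of the moment at which its call begins: read the wrist's pose just before it. There is no depth.
A pose or a line that the arm cannot do raises r.PlanningError and nothing moves.
- order.sign_off(): hands the job in; it is judged then, once.
Readings, each from a call of its own:
- read_t(): time.
- read_joints(): joint angles.
- read_qvel(): joint speeds.
- read_joint_torque(): joint torques, N m.
- read_tool_pos(): TCP position.
- read_tcp_rot(): TCP orientation.
- read_force(): force on the tool from outside, world axes, zero at the start.
- read_wrist_torque(): the same for the moment, N m.
- read_opening(): finger opening in m.
- read_gripper_force(): force on a finger pad.
Only numpy, scipy, OpenCV 4.12 (cv2) and the standard library are available. Lean on these libraries where they do the work, as an engineer would, in place of code of your own. Each camera call takes 0.05 s, during which the arm holds its last target. There are 200 camera calls.

## Working session

There is one attempt and no reset: what is moved stays moved. The work goes in short steps, each a Python script; the robot and the scene stay as the last script left them, time stands still between calls to the robot, and variables do not carry over. Pictures are saved under pics/ and viewed, at most 10 in all, crops included, and the job is handed in when it is done.

```bash
mkdir -p pics
python3 - <<'E'
from station import *
import cv2,numpy as np
for n in("top","side"):
    c=eyes.camera(n); cv2.imwrite(f"pics/{n}0.png",c["img"]); np.savez(f"{n}0.npz",**c)
    R=cv2.Rodrigues(np.array(c["rvec"]))[0]; print(n,-R.T@np.array(c["tvec"]).ravel(),R[2])
print(read_t(),read_tcp_rot(),read_opening())
E
```

```text
top [0.51508354 0.11053557 1.16075453] [ 4.66450947e-02 -9.98477365e-04 -9.98911026e-01]
side [ 0.56771801 -0.60849942  0.66957572] [ 0.01864294  0.79158458 -0.61077516]
0.1 [ 9.93342504e-01  1.15195805e-01 -1.29544252e-04 -7.61481484e-04] 0.08817569547253676
```

View pics/top0.png

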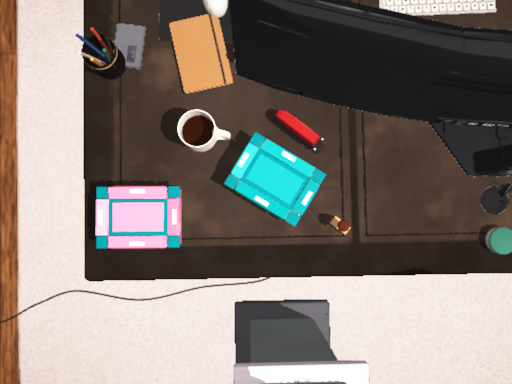

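View pics/side0.png

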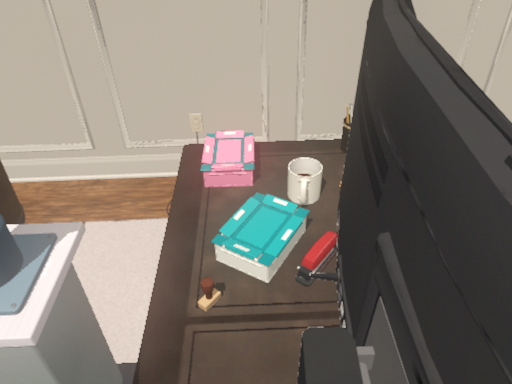

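Top view: the candidates are the teal-lidded box at (275,180) and the pink look-alike at (138,217). I choose the teal one. The mug is at (198,130) by its left end, the stamp at (341,226) by its right end, and the stapler at (300,130) behind it. The monitor overhangs at the far side.

```bash
cat > h.py <<'E'
import cv2,numpy as np
def ray(c,px,z):
    K=np.array(c["camera_matrix"]);R=cv2.Rodrigues(np.array(c["rvec"]))[0];t=np.array(c["tvec"]).ravel()
    o=-R.T@t; d=(R.T@np.linalg.inv(K)@np.c_[np.reshape(px,(-1,2)),np.ones(np.size(px)//2)].T).T
    return o+d*((z-o[2])/d[:,2])[:,None]
def proj(c,P):
    return cv2.projectPoints(np.array(P,float).reshape(-1,1,3),np.array(c["rvec"]),np.array(c["tvec"]),np.array(c["camera_matrix"]),None)[0].reshape(-1,2)
def marks(img,box):
    x0,y0,x1,y1=box; s=img[y0:y1,x0:x1].astype(int)
    return s
E
python3 - <<'E'
from h import *
crops=[]
for n,b in(("top",(215,120,345,240)),("side",(200,180,330,300))):
    c=np.load(n+"0.npz"); img=c["img"]; x0,y0,x1,y1=b
    hsv=cv2.cvtColor(img,cv2.COLOR_BGR2HSV)
    m=np.zeros(img.shape[:2],np.uint8); m[y0:y1,x0:x1]=cv2.inRange(hsv,(80,90,60),(100,255,255))[y0:y1,x0:x1]
    cn=max(cv2.findContours(m,cv2.RETR_EXTERNAL,cv2.CHAIN_APPROX_NONE)[0],key=cv2.contourArea)
    hull=cv2.convexHull(cn); inside=np.zeros_like(m); cv2.fillPoly(inside,[hull],255)
    w=cv2.inRange(hsv,(0,0,170),(180,90,255))&inside
    k,_,st,ce=cv2.connectedComponentsWithStats(w)
    print(n,"hull px",cv2.minAreaRect(hull))
    P=ray(c,cn.reshape(-1,2).astype(float),.061)[:,:2]
    print(" world rect",cv2.minAreaRect(P.astype(np.float32)))
    for i in range(1,k):
        if st[i,4]>8: print(" mark",ce[i].round(1),st[i,4],ray(c,ce[i],.060)[0].round(4),ray(c,ce[i],.066)[0].round(4))
    crops.append(cv2.resize(img[y0:y1,x0:x1],(400,int(400*(y1-y0)/(x1-x0))),interpolation=cv2.INTER_CUBIC))
    for nm,px,z in(("mug",(198,130),.09),("stamp",(341,226),.05),("stapler",(300,130),.05)):
        if n=="top": print(nm,ray(c,px,z))
h=min(a.shape[0] for a in crops)
cv2.imwrite("pics/crop1.png",np.hstack([a[:h] for a in crops]))
E
```

```text
top hull px ((274.5882263183594, 178.85293579101562), (84.89179992675781, 62.59698486328125), 30.963754653930664)
 world rect ((0.5860039591789246, 0.0506870374083519), (0.19313190877437592, 0.14275482296943665), 57.45743179321289)
 mark [288.3 155.8] 83 [0.6377 0.018  0.06  ] [0.637  0.0185 0.066 ]
 mark [243.1 159.2] 86 [0.6324 0.1213 0.06  ] [0.6317 0.1213 0.066 ]
 mark [306.6 197.5] 82 [ 0.5414 -0.021   0.06  ] [ 0.5413 -0.0203  0.066 ]
 mark [261.3 200.6] 77 [0.5369 0.0822 0.06  ] [0.5368 0.0824 0.066 ]
mug [[0.69698586 0.21983656 0.09      ]]
stamp [[ 0.47457802 -0.0990103   0.05      ]]
stapler [[ 0.69801402 -0.01168195  0.05      ]]
side hull px ((260.35675048828125, 226.25946044921875), (62.493247985839844, 82.34403991699219), 36.02737045288086)
 world rect ((0.5882198810577393, 0.051391810178756714), (0.19802112877368927, 0.14661341905593872), 57.442962646484375)
 mark [280.  201.4] 71 [0.6333 0.1274 0.06  ] [0.6326 0.1202 0.066 ]
 mark [238.7 214. ] 68 [0.5369 0.0889 0.06  ] [0.5372 0.0821 0.066 ]
 mark [286.3 234.2] 75 [0.638  0.0178 0.06  ] [0.6373 0.0116 0.066 ]
 mark [223.4 246.3] 14 [ 0.5053 -0.0102  0.06  ] [ 0.5059 -0.0161  0.066 ]
 mark [241.  247.3] 67 [ 0.5417 -0.0151  0.06  ] [ 0.542 -0.021  0.066]
 mark [256.8 258.5] 24 [ 0.573  -0.0479  0.06  ] [ 0.5729 -0.0534  0.066 ]
```

View pics/crop1.png

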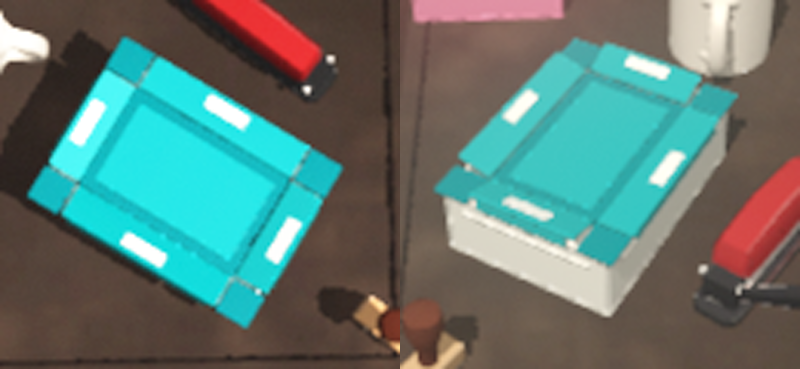

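The crop confirms the teal lid. Matching the marks across both views, the far mark agrees at z=0.060 (already shut). Left, right and near agree at 0.066 (up). Now pressing those three.

```bash
cat > press.py <<'E'
from station import *
import numpy as np, sys
from scipy.spatial.transform import Rotation as Ro
ctr=np.array([.5865,.0505]); yaw=np.radians(-32.6)
ex=np.array([np.cos(yaw),np.sin(yaw)]); ey=np.array([-ex[1],ex[0]])
SEC={"far":(ex*.062,ey),"near":(-ex*.062,ey),"left":(ey*.087,ex),"right":(-ey*.087,ex)}
def quat(along):                       # tool down, closing line along the rim
    best=None; q0=np.array(read_joints())
    for s in(1,-1):
        y=np.r_[s*along,0]; z=np.array([0,0,-1.])
        q=Ro.from_matrix(np.c_[np.cross(y,z),y,z]).as_quat()
        j=kin.inverse_kinematics([*ctr,.15],q)
        if j is not None:
            c=abs(np.array(j)-q0).max()
            if best is None or c<best[0]: best=(c,q)
    return best[1]
def press(name):
    off,along=SEC[name]; p=ctr+off; q=quat(along)
    r.goto([*p,.13],q)
    r.servo_line([*p,.083],q,vel=.1)    # tips at 72 mm
    f0=np.array(read_force())[2]; log=[]
    for tip in np.arange(.069,.0589,-.0015):
        r.servo_line([*p,tip+.011],q,vel=.03)
        f=np.array(read_force())[2]-f0; log.append((round(tip*1e3,1),round(float(f),1)))
        if f>18: break
    r.servo_line([*p,.13],q,vel=.15)
    print(name,log,"t",round(read_t(),2))
E
python3 - <<'E'
from press import *
effector.gripper_to(0.0)
r.goto([*(ctr-[.05,.05]),.25],quat(SEC["right"][1])); print(read_t(),read_tool_pos())
press("right")
E
```

```text
4.025 [ 0.53657151 -0.00071576  0.24987152]
right [(np.float64(69.0), -0.1), (np.float64(67.5), 5.0), (np.float64(66.0), 2.8), (np.float64(64.5), 0.4), (np.float64(63.0), 0.1), (np.float64(61.5), -0.6), (np.float64(60.0), 6.4)] t 7.49
```

Clear snap on the right section: the force peaked at about 5 N, dropped to zero, then met the flush stop. Now the others.

```bash
python3 - <<'E'
from press import *
import cv2
press("near"); press("left")
r.goto([.42,-.25,.25],read_tcp_rot())
for n in("top","side"):
    c=eyes.camera(n); cv2.imwrite(f"pics/{n}1.png",c["img"]); np.savez(f"{n}1.npz",**c)
print(read_t())
E
python3 - <<'E'
from h import *
crops=[]
for n,b in(("top",(215,120,345,240)),("side",(200,180,330,300))):
    c=np.load(n+"1.npz"); img=c["img"]; x0,y0,x1,y1=b
    hsv=cv2.cvtColor(img,cv2.COLOR_BGR2HSV)
    m=np.zeros(img.shape[:2],np.uint8); m[y0:y1,x0:x1]=cv2.inRange(hsv,(80,90,60),(100,255,255))[y0:y1,x0:x1]
    cn=max(cv2.findContours(m,cv2.RETR_EXTERNAL,cv2.CHAIN_APPROX_NONE)[0],key=cv2.contourArea)
    inside=np.zeros_like(m); cv2.fillPoly(inside,[cv2.convexHull(cn)],255)
    k,_,st,ce=cv2.connectedComponentsWithStats(cv2.inRange(hsv,(0,0,170),(180,90,255))&inside)
    for i in range(1,k):
        if st[i,4]>30: print(n,ce[i].round(1),ray(c,ce[i],.060)[0].round(4))
    crops.append(cv2.resize(img[110:310,180:380],(400,400),interpolation=cv2.INTER_CUBIC))
cv2.imwrite("pics/crop2.png",np.hstack(crops))
E
```

```text
near [(np.float64(69.0), 0.7), (np.float64(67.5), 3.9), (np.float64(66.0), 2.1), (np.float64(64.5), -0.4), (np.float64(63.0), 0.7), (np.float64(61.5), 0.2), (np.float64(60.0), 6.7)] t 11.46
left [(np.float64(69.0), 0.4), (np.float64(67.5), 4.0), (np.float64(66.0), 2.5), (np.float64(64.5), 0.3), (np.float64(63.0), 0.0), (np.float64(61.5), -0.2), (np.float64(60.0), 5.9)] t 15.57
17.3167
top [288.3 155.8] [0.6377 0.018  0.06  ]
top [242.6 159.1] [0.6328 0.1225 0.06  ]
top [306.8 197.9] [ 0.5407 -0.0216  0.06  ]
top [260.8 201.3] [0.5355 0.0833 0.06  ]
side [280.2 202.7] [0.6332 0.1227 0.06  ]
side [238.4 215.7] [0.5362 0.083  0.06  ]
side [286.3 234.2] [0.638  0.0178 0.06  ]
side [241.1 249.8] [ 0.5419 -0.0221  0.06  ]
```

View pics/crop2.png

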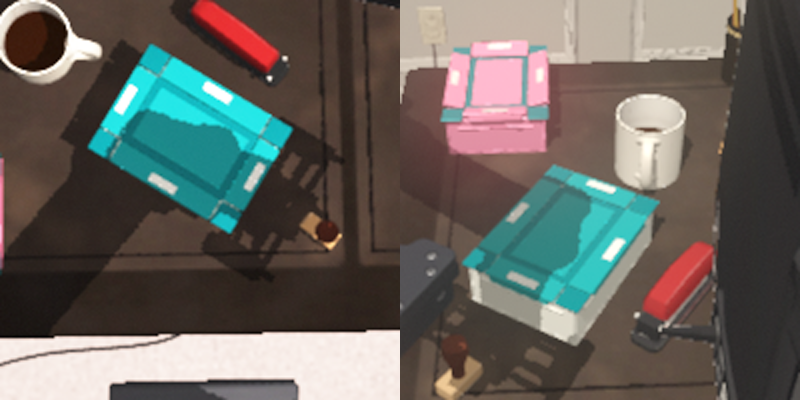

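All four marks now agree across both views at z = 0.060, so every section is flush. The box has not moved, the bystanders are untouched and the arm is clear.

```bash
python3 -c "
from station import *
print(order.sign_off(),read_t())"
```

```text
the job is handed in; nothing more can be done
the job is handed in; nothing more can be done
```

The lunch box is shut and handed in: I pressed the right, near and left sections down until each snapped; the far one was already shut, and the box, mug, stamp and stapler all stayed where they were (about 17 s used).

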